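# Bring the board round to the test station and swing the probe arm over it

## Task

With a fingertip, push on a bare spoke of the three-armed carousel to turn it until the circuit board in its nest stands squarely at the test station, in line with the fixed index pillar. Then push the probe arm round on its post, until it comes up against its stop over the board. Only push: do not touch the board or its nest or lift the carousel off its spindle, leave the things standing around where they are, and finish clear of everything.

Things in the scene. Friction and masses are not known exactly. Their poses are not given: they have to be found in the camera images.
- hub (a point): Upright axis of the carousel at half the height of its spokes, 51 mm above the worktop. Axes of the fixture: +x from the hub along the base plate (steel, 270 x 110 mm, 10 mm thick, fixed, with 14 mm high screws) to the station, index pillar and probe arm's post; z up. Hub cap: radius 23 mm, top 73 mm high. Three arms 120 degrees apart: two bare spokes and one with the board's nest.
- board_mid (a point): Middle of the small green circuit board (42 x 60 mm) fixed in the nest on the carousel's third arm, 90 mm out from the axis, its parts up to 62 mm above the worktop. The nest (black, 50 mm along the arm, 68 mm across it) and the board turn with the carousel. Its x axis points outward from the carousel's axis.
- station (a point): Test station: fixed point 90 mm from the carousel's axis on the line to the index pillar, where the middle of the board must come to stand. The pillar (12 x 16 mm, 46 mm high, on the base plate) is 131 mm from the axis; a steel nib on it and one on the nest's outer edge face each other when the board is at the station.
- spoke_left_end (a point): Centre of the upright black grip (19 mm diameter, 39 to 63 mm high) at the end of the bare spoke that stands 120 degrees counterclockwise (from above) of the board, 100 mm from the axis. Spoke: aluminium bar 11 mm wide, underside 42 mm and top 60 mm above the worktop, bare from 23 to 90 mm out from the axis; below it, beyond 30 mm from the axis, only the base plate.
- spoke_right_end (a point): The same on the other bare spoke, 120 degrees clockwise (from above) of the board, 100 mm from the axis.
- carousel (a joint): Angle of the carousel about its upright axis, rad, growing counterclockwise seen from above; 0 or any full turn = board at the station. It turns freely both ways without stops and stays where it is left (drag about 0.06 N m, a push of about 1 N).
- rotor_lift (a joint): How far the carousel has been lifted off its spindle, m; 0 = seated. Only its weight (about 0.6 kg) keeps it down.
- probe_pivot (a point): The upright axis of the probe arm, on the post 165 mm from the carousel's axis, straight beyond the station and the index pillar; at half the arm's height (99 mm above the worktop). The post's cap has a radius of 15 mm, its top is 116 mm high.
- probe_head (a point): Centre of the round black probe head (18 mm in diameter, 86 to 112 mm high, with a short pin down to 80 mm) at the free end of the probe arm, 75 mm from the arm's pivot. The arm is a bare aluminium bar 12 mm wide, its underside 87 mm and its top 111 mm above the worktop; it passes above the board and the nest.
- probe_arm (a joint): Swing of the probe arm, rad; 0 = against its stop, pointing straight from its post to the carousel's axis, head over the station; grows as the arm swings out to the fixture's +y side (clockwise from above), up to 1.6. It starts swung out and stays where it is left (drag about 0.05 N m).
- nest: The black nest with the board in it; origin on the carousel's axis, 38 mm above the worktop, x axis outward through the middle of the board. Neither may be touched.
- loupe: Black eye loupe, 41 mm in diameter, 36 mm high, loose; origin at the centre of its underside. Bystander.
- solder_spool: Solder spool, 56 mm in diameter, 45 mm high, loose; origin at the centre of its underside. Bystander.
- marker: Marker pen, 135 mm long along its y axis, 17 mm thick, loose, lying; origin at the centre of its underside. Bystander.
- cal_piece: Small calibration block with a round connector, 43 x 24 x 13 mm, loose; origin on its underside. Bystander.
- tape_roll: Roll of masking tape lying flat, 100 mm in diameter, 25 mm high, loose; origin at the centre of its underside. Bystander.
- date_stamp: Hand stamp with a turned wooden handle, 25 x 50 mm, 64 mm high, loose; origin at the centre of its underside. Bystander.
- mouse: Computer mouse, 107 x 58 x 40 mm, loose; origin at the centre of its underside. Bystander.

How it is judged:
On the way, in this order (a step that is already met when the one before it is completed fails the run):
1. the board stands at the test station and the carousel is at rest, the probe arm still swung out (horizontal distance between board_mid and station below 0.008 m and velocity of joint carousel between -0.1 and 0.1 rad/s and value of joint probe_arm above 0.4 rad), for 0.2 s.
2. the probe arm is against its stop, over the board (value of joint probe_arm below 0.08 rad and horizontal distance between board_mid and station below 0.008 m), for 0.2 s.
At the end, for the whole second after the job is handed in: The middle of the board stands within 8 mm of the test station, the carousel is seated and at rest, and the probe arm is within 0.08 rad of its stop with its head within 12 mm of the middle of the board (all of step 2 and horizontal distance between probe_head and board_mid below 0.012 m and value of joint rotor_lift below 0.003 m and velocity of joint carousel between -0.05 and 0.05 rad/s); the robot touches nothing.
It fails at once if the carousel is lifted off its spindle (more than 8 mm) (value of joint rotor_lift above 0.008 m).
It fails at once if the robot touches the circuit board or its nest (over 0.5 N) (contact force between any of the fingers, the arm and nest above 0.5 N).
It fails at once if a thing standing around is moved more than 20 mm (distance of any of loupe, solder_spool, marker, cal_piece, tape_roll, date_stamp, mouse from where it was at the start of the episode above 0.02 m).
It also fails if it takes over 54 s, if anything falls off the work surface, if the arm or the gripper's body presses on something with over 40 N, if the wrist force passes 120 N, or if a joint passes its speed limit or range.

## Robot

A 7-joint arm with a two-finger parallel gripper is mounted at the origin on a cart in front of the work surface, level with it; the furniture and walls round the work are solid. World frame = base frame: x ahead of the robot, y to its left, z up, the work surface at z = 0. Lengths are in m, angles in rad, forces in N, time in s.
With the tool pointing down it reaches from about 0.425 to 0.875 m from the base axis. Payload 9.9 kg.
Tool frame: the origin (TCP) lies on the centre line of the jaws, within the pads' length; the fingertips stand 25 mm ahead of it and the grasp point (between the pads) lies 6 mm ahead of it; z points along the fingers, y is the line along which they close (so a half turn about z gives the same grasp; the last joint's range is limited). The gripper opens to 85 mm and grips with 20 to 120 N. Pads are 22 mm wide; open, the fingers measure 114 mm over their backs; the gripper's body (76 mm by 85 mm) begins 54 mm behind the grasp point. The pads swing forward as they close: fully open they stand 13 mm farther back than shut.
Start: joints at [-1.431, 0.576, 0.025, 1.437, -0.015, 1.129, -0.057], TCP at [0.15, 0.658, 0.256] pointing down, gripper open.
Joint ranges: [-2.76, 2.76], [-0.34, 2.15], [-1.52, 1.57], [0.19, 2.46], [-1.09, 4.23], [0.17, 1.99], [-2.82, 2.82]. Speed limits (rad/s): [2.22, 2.22, 3.01, 3.01, 3.14, 3.14, 3.14].

## Interface

Orientations are given as [roll, pitch, yaw] about the fixed x, y, z axes, in that order (R = Rz(yaw) Ry(pitch) Rx(roll)).
In Python, from station import readout, eyes, bot gives the robot as it stands.
- The arm moves only by the tool arm_command, never from a script. Its argument "targets" is a list of rows, each a list of 5 numbers: the closure, from -1 (fully open) to 1 (shut), then the shift along the tool's x, y, z in m, then the turn about the tool's z in degrees. A call has exactly 10 rows; each row is the pose to reach, as a shift and turn from the pose commanded when the call began, along the tool's axes at that moment; what a row does not reach only later rows make up. A row lasts 1/12 s, in which the tool goes at most 41.7 mm and 7.16 degrees, less where a joint would pass 70% of its speed; a pose out of reach is approached as far as the arm can. A call with a gripper value outside its range is refused whole. The fingers move at their own pace and stop on an object; "force" is the grip in N (left out, the last holds). Time passes only in rows, so rows that repeat a pose let the fingers close, or fill a call up. It gives the time, the measured TCP pose, the force, the opening and the grip force at its end, in the units of the state.
- readout.read_state(): the state, without advancing time (a new reading comes with each control period).
- eyes.snapshot(name): name is "side" or "top" or "wrist"; returns the picture (384x512x3 uint8, red, green, blue); there is no depth.
- eyes.get_calibration(name): a dict with "intrinsics" (3x3 intrinsics, pixels), "extrinsics" (4x4, takes a point from camera to world coordinates). Camera axes: x right, y down, z forward; pixel columns grow to the right and rows downward; lengths in m; the calibration is good to about 2 mm. A picture is of the moment at which its call begins: read the wrist's pose just before it. get_calibration takes no time and is no camera call; for the wrist camera it gives the pose at the moment of the call.
- bot.close_job(): hands the job in; it is judged then, once.
The state is a dict: "t": time; "joint_pos": joint angles; "dq": joint speeds; "joint_efforts": joint torques, N m; "eef_pos": TCP position; "tool_rot": TCP orientation; "contact_force": force on the tool from outside, world axes, zero at the start; "torque": the same for the moment, N m; "grip_width": finger opening in m; "gripper_force": force on a finger pad.
Only numpy, scipy, OpenCV 4.12 (cv2) and the standard library are available. Lean on these libraries where they do the work, as an engineer would, in place of code of your own. Each camera call takes 0.05 s, during which the arm holds its last target. There are 200 camera calls.

## Working session

There is one attempt and no reset: what is moved stays moved. The work goes in short steps, Python scripts to look and compute and a tool call to move; the robot and the scene stay as the last step left them, time stands still between calls to the robot, and variables do not carry over. Pictures are saved under pics/ and viewed, at most 10 in all, crops included, and the job is handed in when it is done.

Besides the shell and the picture viewer there is one more tool, called after "Request:" as name(argument=value, ...) on one line, values as JSON. arm_command: Moves the arm, as the interface text tells. Its arguments: {"type":"object","properties":{"targets":{"type":"array","items":{"type":"array","items":{"type":"number"}}},"force":{"type":"number"}},"required":["targets"]}

```bash
mkdir -p pics; python3 - <<'E'
from station import readout, eyes, bot
import cv2
s=readout.read_state(); print(s)
for n in ("top","side"):
    c=eyes.get_calibration(n); print(n,c)
    cv2.imwrite(f"pics/{n}0.png",cv2.resize(eyes.snapshot(n)[:,:,::-1],(800,600),interpolation=cv2.INTER_CUBIC))
E
```

```text
{'t': 0.0, 'joint_pos': array([-1.43080567,  0.57653086,  0.02483491,  1.43793955, -0.01500379,
        1.12904046, -0.05648041]), 'dq': array([ 0.00134721, -0.00095111, -0.00021214,  0.00083697,  0.00045757,
       -0.00048277, -0.00080829]), 'joint_efforts': array([-1.71978365e-05, -7.65764737e+01,  2.25023232e+00, -2.85972261e+01,
        1.52547250e-02,  1.26542151e-02, -1.85350393e-05]), 'eef_pos': array([0.14969095, 0.65773961, 0.25543215]), 'tool_rot': array([-3.13986081e+00,  8.26703023e-05,  2.91786141e+00]), 'contact_force': array([0.46102058, 0.74536809, 0.12009597]), 'torque': array([-0.00810727, -0.02569215, -0.00605674]), 'gripper_force': 0.0, 'grip_width': 0.08542960918974955}
top {'intrinsics': array([[498.82346551,   0.        , 253.20865103],
       [  0.        , 498.82346551, 195.13608356],
       [  0.        ,   0.        ,   1.        ]]), 'extrinsics': array([[ 0.01050281, -0.9839859 ,  0.1779366 ,  0.25284047],
       [-0.99993107, -0.00940103,  0.00703398,  0.0193559 ],
       [-0.00524855, -0.17799821, -0.98401681,  1.56242839],
       [ 0.        ,  0.        ,  0.        ,  1.        ]])}
side {'intrinsics': array([[451.41900624,   0.        , 257.12366311],
       [  0.        , 451.41900624, 193.77355408],
       [  0.        ,   0.        ,   1.        ]]), 'extrinsics': array([[ 0.34249815,  0.57991092, -0.73918762,  1.44391397],
       [ 0.93950363, -0.21582872,  0.26599041, -0.30446458],
       [-0.00528718, -0.78557068, -0.61874935,  0.84226794],
       [ 0.        ,  0.        ,  0.        ,  1.        ]])}
```

View pics/top0.png

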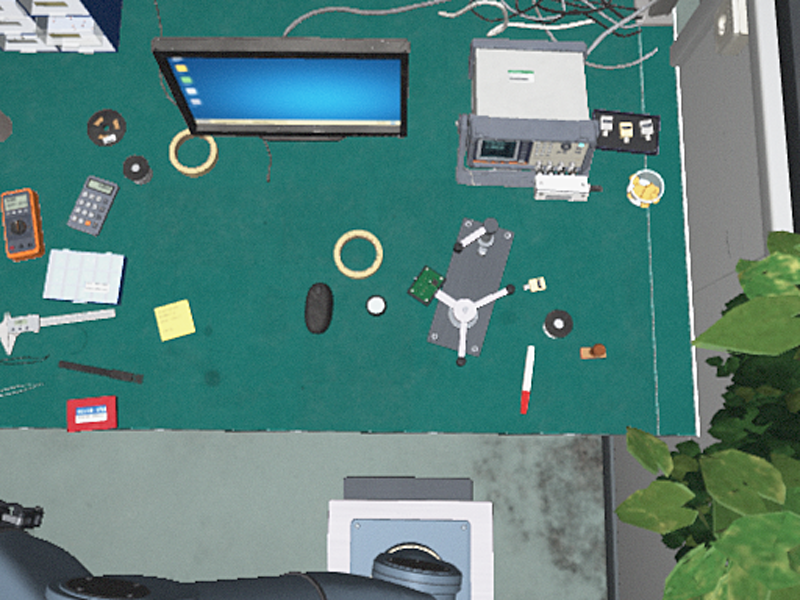

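View pics/side0.png

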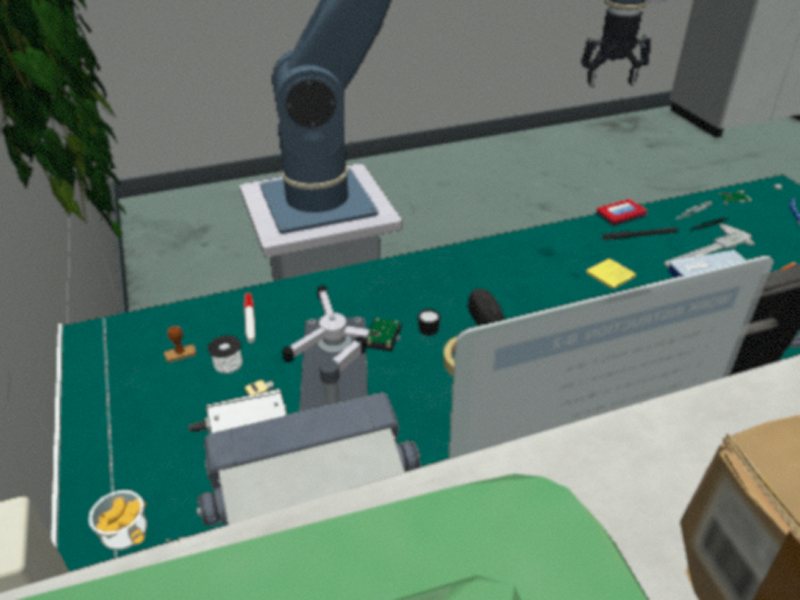

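The top picture shows the hub at (464,311), grips at (510,289) and (461,361), the board at (427,284) on the left, the probe pivot at about (488,230) and the probe head at (458,247). The side picture shows the same fixture in front of the monitor, at about (333,325). The carousel needs roughly 70° clockwise. I'll enlarge this area for precise pixels.

```bash
cat > h.py <<'E'
from station import readout, eyes, bot
import cv2, numpy as np
def ray(c,u,v,z):
    K=c["intrinsics"];E=c["extrinsics"]
    d=E[:3,:3]@np.linalg.solve(K,[u,v,1.]);o=E[:3,3]
    return o+d*(z-o[2])/d[2]
def proj(c,p):
    E=c["extrinsics"];q=c["intrinsics"]@(E[:3,:3].T@(np.array(p)-E[:3,3]));return q[:2]/q[2]
def shot(n,u0,v0,w,h,s,f):
    c=eyes.get_calibration(n);im=eyes.snapshot(n)
    cr=cv2.resize(im[v0:v0+h,u0:u0+w,::-1],None,fx=s,fy=s,interpolation=cv2.INTER_CUBIC)
    cv2.imwrite(f,cr);return c,im
E
python3 - <<'E'
from h import *
c,im=shot("top",250,130,110,100,6,"pics/crop1.png")
np.save("top0.npy",im)
for n,(u,v),z in [("hub",(464,311),.073),("R",(510,289),.063),("L",(461,361),.063),("board",(427,284),.056),("piv",(490,227),.116),("head",(458,247),.112)]:
    print(n,ray(c,u/1.5625,v/1.5625,z).round(4))
E
```

```text
hub [ 0.5114 -0.1026  0.073 ]
R [ 0.5578 -0.1938  0.063 ]
L [ 0.4152 -0.0972  0.063 ]
board [ 0.5677 -0.0313  0.056 ]
piv [ 0.6681 -0.1498  0.116 ]
head [ 0.629  -0.0886  0.112 ]
```

View pics/crop1.png

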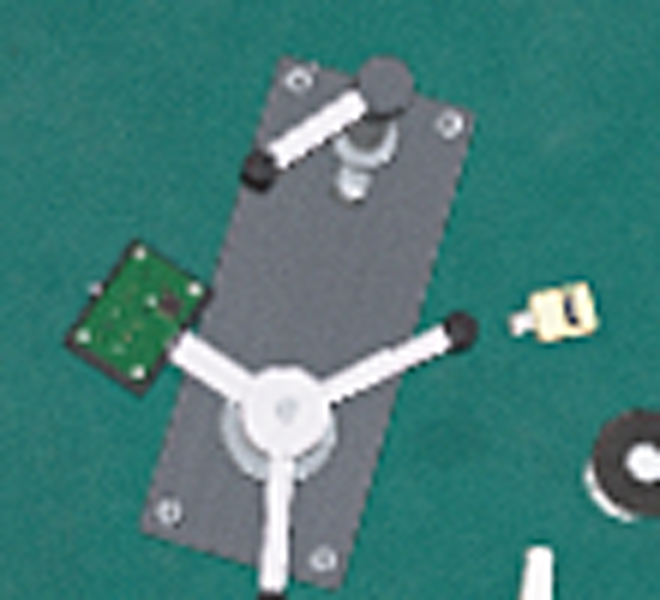

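The crop shows the hub cap at (286,408), the right grip at (461,331), the board at (140,316), the post cap at (385,86) and the probe head at (260,169). The base plate corners are (285,57), (472,110), (330,590) and (142,530).

```bash
python3 - <<'E'
from h import *
c=eyes.get_calibration("top")
P={}
for n,(u,v),z in [("hub",(286,408),.073),("R",(461,331),.063),("board",(140,316),.058),("piv",(385,86),.116),("head",(260,169),.112),("c1",(285,57),.01),("c2",(472,110),.01),("c3",(330,590),.01),("c4",(142,530),.01),("cal",(560,313),.012),("spool",(645,462),.045),("pen",(540,550),.017)]:
    P[n]=ray(c,250+(u+.5)/6-.5,130+(v+.5)/6-.5,z)[:2]; print(n,P[n].round(4))
h=P["hub"]
for a,b in [("hub","piv"),("hub","board"),("hub","R"),("piv","head"),("c4","c1"),("c3","c2")]:
    d=P[b]-P[a];print(a,b,np.linalg.norm(d).round(4),np.degrees(np.arctan2(d[1],d[0])).round(2))
E
```

```text
hub [ 0.5159 -0.1035]
R [ 0.5585 -0.1939]
board [ 0.5658 -0.0301]
piv [ 0.6723 -0.1503]
head [ 0.63  -0.088]
c1 [ 0.7187 -0.1092]
c2 [ 0.6901 -0.2092]
c3 [ 0.431  -0.1311]
c4 [ 0.4616 -0.0332]
cal [ 0.5791 -0.2536]
spool [ 0.4945 -0.2896]
pen [ 0.4522 -0.2396]
hub piv 0.1632 -16.66
hub board 0.0887 55.8
hub R 0.0999 -64.78
piv head 0.0753 124.15
c4 c1 0.2682 -16.47
c3 c2 0.2706 -16.77
```

```bash
cat >> h.py <<'E'
def rows(wps,cl=1):
    """wps: (x,y,z,yawdeg) -> tool-axis rows from present pose"""
    s=readout.read_state();p=s["eef_pos"];r=s["tool_rot"]
    from scipy.spatial.transform import Rotation as Ro
    R=Ro.from_euler("xyz",r).as_matrix();y=np.degrees(r[2])
    for w in wps:
        d=R.T@(np.array(w[:3])-p);t=-(((w[3]-y)+180)%360-180)
        print([cl]+[round(float(a),3) for a in d]+[round(float(t),1)])
E
python3 -c "
from h import *
rows([(.50,.35,.256,167.2),(.573,-.143,.256,205.4),(.573,-.143,.068,205.4)])"
```

```text
[1, -0.41, -0.222, -0.0, -0.0]
[1, -0.59, -0.687, 0.001, -38.2]
[1, -0.59, -0.687, 0.189, -38.2]
```

Request:
arm_command(targets=[[1,-0.04,-0.02,0,0],[1,-0.08,-0.04,0,0],[1,-0.12,-0.06,0,0],[1,-0.16,-0.085,0,0],[1,-0.2,-0.11,0,0],[1,-0.24,-0.13,0,0],[1,-0.275,-0.15,0,0],[1,-0.31,-0.17,0,0],[1,-0.345,-0.19,0,0],[1,-0.38,-0.21,0,0]])

```text
t: 0.98
eef_pos: [0.4618, 0.3794, 0.2562]
tool_rot: [-3.141, -0.0, 2.918]
contact_force: [0.3, 1.0, -0.3]
grip_width: -0.0
gripper_force: 0.0
```

```bash
python3 -c "
from h import *
s=readout.read_state();print(s['t'],s['joint_pos'].round(2),s['grip_width'])
rows([(.573,-.143,.256,205.4)])"
```

```text
0.9833 [-0.81  0.46  0.06  1.65 -0.03  1.03  0.61] -4.691714693195639e-05
[1, -0.224, -0.485, 0.0, -38.2]
```

Request:
arm_command(targets=[[1,-0.015,-0.035,0,0],[1,-0.035,-0.07,0,0],[1,-0.05,-0.105,0,-4],[1,-0.065,-0.14,0,-8],[1,-0.08,-0.175,0,-12],[1,-0.1,-0.21,0,-16],[1,-0.115,-0.245,0,-20],[1,-0.13,-0.28,0,-24],[1,-0.145,-0.315,0,-28],[1,-0.16,-0.35,0,-32]])

```text
t: 1.82
eef_pos: [0.5389, 0.0024, 0.2563]
tool_rot: [3.142, -0.0, -2.803]
contact_force: [0.6, 0.4, -0.8]
grip_width: 0.0001
gripper_force: 0.0
```

```bash
python3 -c "
from h import *
s=readout.read_state();print(s['t'],s['joint_pos'].round(2),s['grip_width'])
rows([(.573,-.143,.256,205.4),(.573,-.143,.068,205.4)])"
```

```text
1.8167 [-0.09  0.37 -0.    1.8   0.    0.97  1.82] 0.00011105366038573796
[1, 0.016, -0.148, 0.0, -6.0]
[1, 0.016, -0.148, 0.188, -6.0]
```

Request:
arm_command(targets=[[1,0.004,-0.037,0,-2],[1,0.008,-0.074,0,-4],[1,0.012,-0.111,0,-6],[1,0.016,-0.148,0,-6],[1,0.016,-0.148,0,-6],[1,0.016,-0.148,0.03,-6],[1,0.016,-0.148,0.06,-6],[1,0.016,-0.148,0.09,-6],[1,0.016,-0.148,0.11,-6],[1,0.016,-0.148,0.12,-6]])

```text
t: 2.65
eef_pos: [0.5709, -0.1403, 0.1334]
tool_rot: [3.139, -0.003, -2.702]
contact_force: [0.2, 1.0, -0.3]
grip_width: 0.0004
gripper_force: 0.0
```

```bash
python3 -c "
from h import *
shot('wrist',0,0,512,384,1.5,'pics/w1.png')
rows([(.573,-.143,.068,205.4)])"
```

```text
[1, -0.001, -0.004, 0.065, -0.2]
```

View pics/w1.png

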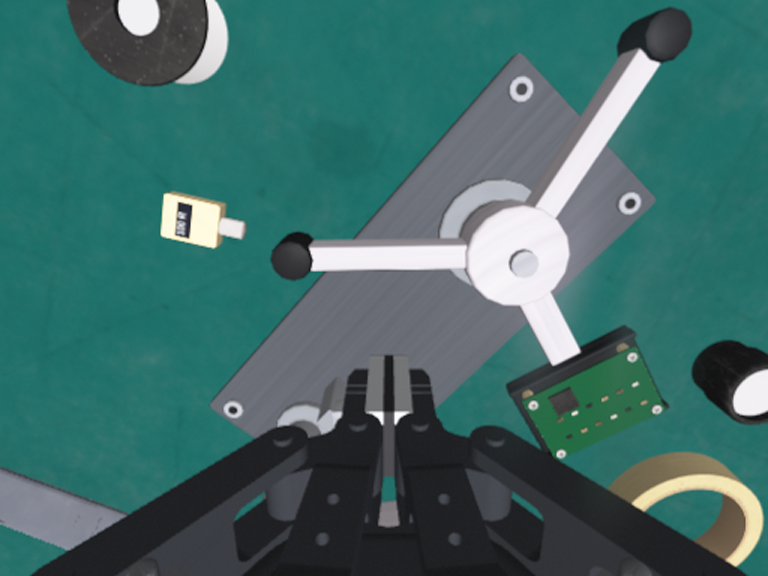

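The wrist view shows the bare spoke lying horizontal at row 255, from about (310,255) to (465,255). The closed fingers at (388,360) are clear of it, with the board well to the right. Next I go down and close up.

Request:
arm_command(targets=[[1,0,-0.002,0.02,0],[1,0,-0.004,0.04,0],[1,0,-0.004,0.06,0],[1,0,-0.004,0.065,0],[1,0,-0.004,0.065,0],[1,0.003,-0.004,0.065,0],[1,0.006,-0.004,0.065,0],[1,0.009,-0.004,0.065,0],[1,0.012,-0.004,0.065,0],[1,0.014,-0.004,0.065,0]])

```text
t: 3.53
eef_pos: [0.5613, -0.1508, 0.072]
tool_rot: [-3.141, 0.001, -2.703]
contact_force: [-0.8, 0.6, -0.7]
grip_width: -0.0001
gripper_force: 0.0
```

```bash
cat >> h.py <<'E'
HUB=np.array([.5159,-.1035])
def arc(ths,off=.0165,r=.060,z=.068):
    w=[]
    for t in ths:
        a=np.radians(t);u=np.array([np.cos(a),np.sin(a)]);n=np.array([-u[1],u[0]])
        w.append((*(HUB+r*u+off*n),z,t-90))
    rows(w)
E
python3 -c "
from h import *
arc(np.linspace(-64.6,-64.6-32,10))"
```

```text
[1, 0.004, 0.002, 0.004, -0.2]
[1, 0.008, 0.001, 0.004, 3.3]
[1, 0.012, 0.001, 0.004, 6.9]
[1, 0.016, 0.0, 0.004, 10.4]
[1, 0.019, -0.0, 0.004, 14.0]
[1, 0.023, -0.0, 0.004, 17.5]
[1, 0.027, 0.0, 0.004, 21.1]
[1, 0.031, 0.001, 0.004, 24.6]
[1, 0.035, 0.001, 0.004, 28.2]
[1, 0.039, 0.002, 0.004, 31.8]
```

Request:
arm_command(targets=[[1,0.004,0.002,0,0],[1,0.008,0.001,0,3],[1,0.012,0.001,0,7],[1,0.016,0,0,10.5],[1,0.019,0,0,14],[1,0.023,0,0,17.5],[1,0.027,0,0,21],[1,0.031,0.001,0,24.5],[1,0.035,0.001,0,28],[1,0.039,0.002,0,32]])

```text
t: 4.37
eef_pos: [0.5257, -0.1651, 0.0716]
tool_rot: [3.141, 0.001, 3.02]
contact_force: [1.2, 1.0, 0.2]
grip_width: 0.0003
gripper_force: 0.7
```

```bash
python3 -c "
from h import *
shot('wrist',0,0,512,384,1.5,'pics/w2.png')
s=readout.read_state();print(s['eef_pos'],s['contact_force'],s['tool_rot'])
arc(np.linspace(-100,-130,10))"
```

```text
[ 0.52458483 -0.16516142  0.07151837] [-0.60606074  0.76180905 -0.53384544] [3.14137640e+00 7.97763338e-05 3.01400161e+00]
[1, 0.003, -0.001, 0.004, 2.7]
[1, 0.006, -0.001, 0.004, 6.0]
[1, 0.01, -0.002, 0.004, 9.4]
[1, 0.014, -0.002, 0.004, 12.7]
[1, 0.017, -0.002, 0.004, 16.0]
[1, 0.021, -0.002, 0.004, 19.4]
[1, 0.024, -0.002, 0.004, 22.7]
[1, 0.028, -0.001, 0.004, 26.0]
[1, 0.031, -0.0, 0.004, 29.4]
[1, 0.035, 0.001, 0.004, 32.7]
```

View pics/w2.png

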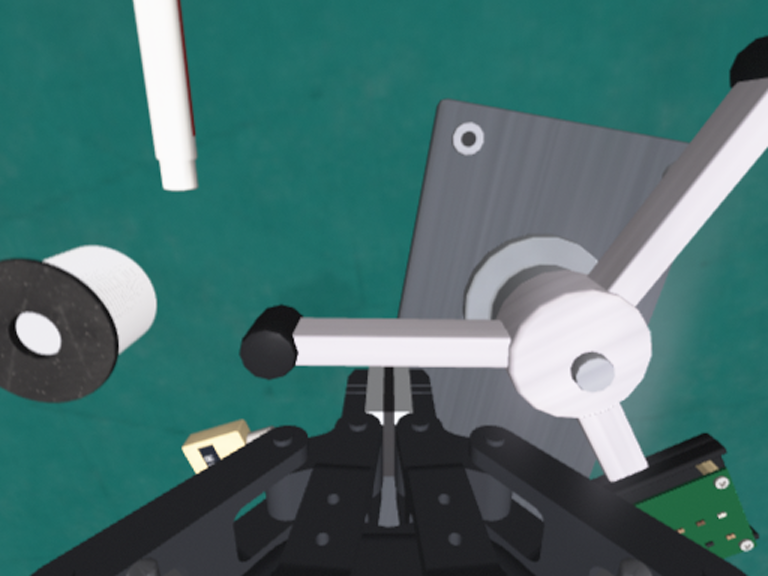

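The wrist view shows the fingertips flush against the spoke at (388,365), and the spoke is following. Next I push on.

Request:
arm_command(targets=[[1,0.003,-0.001,0,2.5],[1,0.006,-0.001,0,6],[1,0.01,-0.002,0,9.5],[1,0.014,-0.002,0,12.5],[1,0.017,-0.002,0,16],[1,0.021,-0.002,0,19.5],[1,0.024,-0.002,0,22.5],[1,0.028,-0.001,0,26],[1,0.03,0,0,28.5],[1,0.032,0,0,30]])

```text
t: 5.25
eef_pos: [0.4937, -0.1612, 0.0715]
tool_rot: [3.141, 0.001, 2.498]
contact_force: [1.1, -0.6, -0.4]
grip_width: 0.0001
gripper_force: 0.6
```

```bash
python3 -c "
from h import *
c,im=shot('top',250,130,110,100,6,'pics/crop2.png')
shot('wrist',0,0,512,384,1.5,'pics/w3.png')
s=readout.read_state();print(s['eef_pos'],s['contact_force'],np.degrees(s['tool_rot']))
# green board centroid
def board(im):
    hsv=cv2.cvtColor(im,cv2.COLOR_RGB2HSV); return hsv
for p in [(140,316)]:
    print(np.load('top0.npy')[130+316//6-3:130+316//6+3:2,250+140//6], np.load('top0.npy')[150,255])
arc(np.linspace(-128,-136.6,6))"
```

```text
[ 0.49345819 -0.16119912  0.07139692] [-0.13141602 -0.02010254 -0.22646428] [-1.79998090e+02 -1.87489023e-03  1.43234008e+02]
[[ 33 111  69]
 [ 39 104  68]
 [ 53 120  80]] [ 41 117 110]
[1, 0.001, -0.001, 0.003, 1.2]
[1, 0.003, -0.001, 0.003, 3.0]
[1, 0.005, -0.001, 0.003, 4.7]
[1, 0.007, -0.002, 0.003, 6.4]
[1, 0.009, -0.002, 0.003, 8.1]
[1, 0.011, -0.002, 0.003, 9.8]
```

View pics/crop2.png

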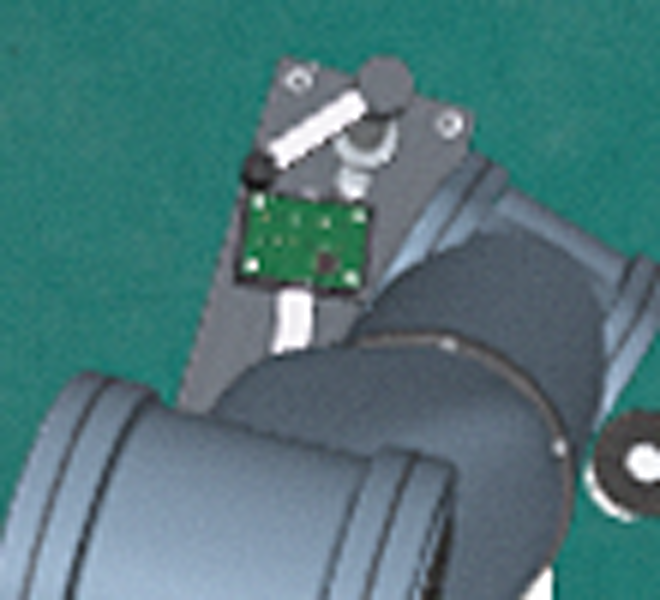

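The crop shows the board nearly at the station, with its screws at (258,201), (358,216), (350,277) and (251,265).

```bash
cat >> h.py <<'E'
def scr(pts,z=.056):
    c=eyes.get_calibration("top")
    q=np.array([ray(c,250+(u+.5)/6-.5,130+(v+.5)/6-.5,z)[:2] for u,v in pts])
    m=q.mean(0);d=m-HUB;e=(q[0]+q[1]-q[2]-q[3]);f=q[0]+q[3]-q[1]-q[2]
    a=lambda v:np.degrees(np.arctan2(v[1],v[0])).round(2)
    print(m,np.linalg.norm(d),a(d),a(e),a(f)-90)
E
python3 -c "
from h import *
scr([(258,201),(358,216),(350,277),(251,265)])"
```

```text
[ 0.60719583 -0.11479455] 0.09199182286483598 -7.05 -7.01 -7.420000000000002
```

Request:
arm_command(targets=[[1,0.002,-0.001,0,2],[1,0.004,-0.001,0,4],[1,0.006,-0.001,0,5.5],[1,0.008,-0.002,0,7],[1,0.009,-0.002,0,8],[1,0.01,-0.002,0,9],[1,0.01,-0.002,0,9],[1,0.01,-0.002,0,9],[1,0.01,-0.002,0,9],[1,0.01,-0.002,0,9]])

```text
t: 6.18
eef_pos: [0.4843, -0.1568, 0.0712]
tool_rot: [-3.142, -0.0, 2.342]
contact_force: [0.9, 0.1, 0.3]
grip_width: 0.0
gripper_force: 0.0
```

```bash
python3 -c "
from h import *
c,im=shot('top',280,135,60,60,10,'pics/crop3.png')
s=readout.read_state();print(s['t'],s['eef_pos'],s['contact_force'],np.degrees(s['tool_rot']))
g=im.astype(int);m=((g[:,:,1]-g[:,:,2]>25)&(g[:,:,1]-g[:,:,0]>40)).astype(np.uint8)
m[:130]=0;m[200:]=0;m[:,:250]=0;m[:,330:]=0
k,l,st,ce=cv2.connectedComponentsWithStats(m);i=1+st[1:,4].argmax();print(st[i],ce[i])
b=ray(c,*ce[i],.056)[:2];d=b-HUB;print(b,np.linalg.norm(d),np.degrees(np.arctan2(d[1],d[0])))
"
```

```text
6.2333 [ 0.48435182 -0.15679734  0.07122755] [-0.49754147 -0.24147818  0.926764  ] [-1.79998677e+02 -2.13828597e-02  1.34197171e+02]
[295 163  22  16 203] [304.66009852 170.33990148]
[ 0.60475349 -0.12830127] 0.09224990664219455 -15.595773096501375
```

View pics/crop3.png

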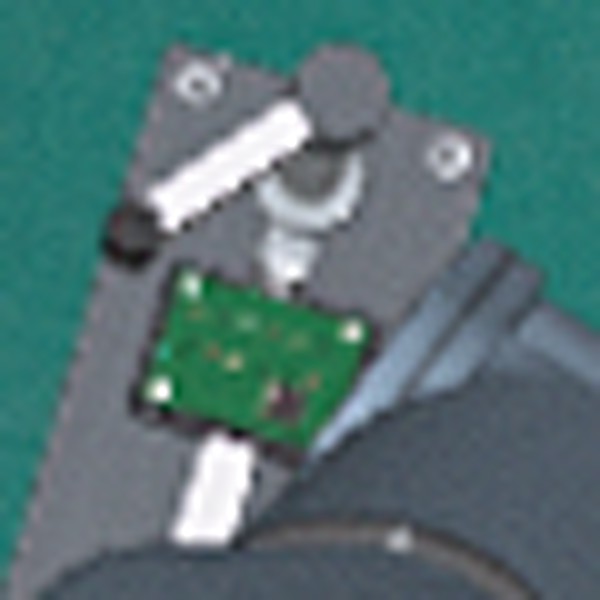

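The board stands square: its top edge lies parallel to the plate's, and the nibs face each other at (285,290). I'm backing off and lifting, then checking clearance to the scope for the probe push.

Request:
arm_command(targets=[[1,-0.005,0,0,0],[1,-0.012,0,0,0],[1,-0.02,0,0,0],[1,-0.02,0,0,0],[1,-0.02,0,-0.02,0],[1,-0.02,0,-0.05,0],[1,-0.02,0,-0.08,0],[1,-0.02,0,-0.11,0],[1,-0.02,0,-0.135,0],[1,-0.02,0,-0.14,0]])

```text
t: 7.07
eef_pos: [0.4999, -0.1724, 0.2152]
tool_rot: [3.139, 0.005, 2.341]
contact_force: [1.1, -0.5, -0.1]
grip_width: 0.0001
gripper_force: 0.0
```

```bash
cat >> h.py <<'E'
PIV=np.array([.673,-.1505])
def parc(ths,off=.017,r=.042,z=.118):
    w=[]
    for t in ths:
        a=np.radians(t);u=np.array([np.cos(a),np.sin(a)]);n=np.array([-u[1],u[0]])
        w.append((*(PIV+r*u-off*n),z,t-90))
    rows(w)
E
python3 -c "
from h import *
s=readout.read_state();print(s['t'],s['eef_pos'],s['joint_pos'].round(2))
c=eyes.get_calibration('top')
for u,v,z in [(460,180,0),(460,120,.15),(560,200,.0),(535,195,.03),(600,190,.03)]: print(ray(c,u/1.5625,v/1.5625,z).round(3))
parc([124.2],.045,z=.21)
"
```

```text
7.0667 [ 0.49985949 -0.17239441  0.21523554] [-0.08  0.44  0.47  1.9  -0.26  0.86  1.29]
[ 0.803 -0.102  0.   ]
[ 0.871 -0.091  0.15 ]
[ 0.761 -0.31   0.   ]
[ 0.761 -0.253  0.03 ]
[ 0.773 -0.386  0.03 ]
[1, -0.071, 0.191, 0.006, 99.9]
```

Request:
arm_command(targets=[[1,-0.007,0.019,0,7],[1,-0.014,0.038,0,14],[1,-0.021,0.057,0,21],[1,-0.028,0.076,0,28],[1,-0.035,0.095,0,35],[1,-0.042,0.115,0,42],[1,-0.05,0.134,0,49],[1,-0.057,0.153,0,56],[1,-0.064,0.172,0,63],[1,-0.071,0.191,0,70]])

```text
t: 7.9
eef_pos: [0.6856, -0.0885, 0.2103]
tool_rot: [-3.141, 0.0, 1.114]
contact_force: [-0.5, -0.2, -0.8]
grip_width: -0.0
gripper_force: 0.0
```

```bash
python3 -c "
from h import *
s=readout.read_state();print(s['t'],s['eef_pos'],s['joint_pos'].round(2))
parc([124.2],.045,z=.21)
"
```

```text
7.9 [ 0.68555427 -0.08854456  0.21034652] [-0.34  0.76  0.78  1.46 -0.56  1.15  0.08]
[1, -0.001, 0.002, 0.0, 29.6]
```

Request:
arm_command(targets=[[1,0,0.002,0,7],[1,0,0.002,0,14],[1,0,0.002,0,21],[1,0,0.002,0,28],[1,0,0.002,0,29.5],[1,0,0.002,0.015,29.5],[1,0,0.002,0.03,29.5],[1,0,0.002,0.045,29.5],[1,0,0.002,0.05,29.5],[1,0,0.002,0.05,29.5]])

```text
t: 8.73
eef_pos: [0.6859, -0.0897, 0.1595]
tool_rot: [-3.14, 0.002, 0.607]
contact_force: [0.3, 0.1, -0.8]
grip_width: -0.0005
gripper_force: 0.0
```

```bash
python3 -c "
from h import *
s=readout.read_state();print(s['t'],s['eef_pos'],s['joint_pos'].round(2))
shot('wrist',0,0,512,384,1.5,'pics/w4.png')
parc([124.2],.045,z=.118)
parc([124.2],.022,z=.118)
"
```

```text
8.7333 [ 0.68589403 -0.08967043  0.15952725] [-0.38  0.86  0.88  1.52 -0.71  1.11 -0.3 ]
[1, -0.0, 0.001, 0.043, 0.5]
[1, -0.023, 0.0, 0.043, 0.5]
```

View pics/w4.png

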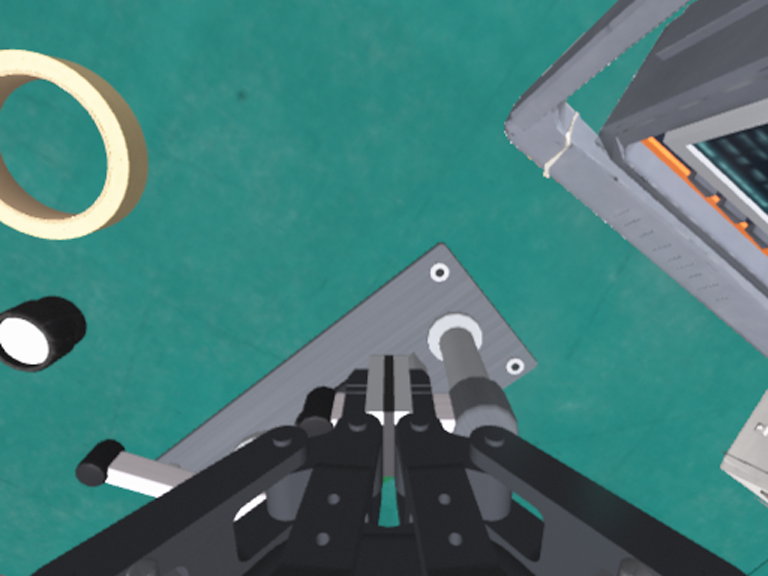

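The wrist view shows the fingertips (388,360) just outside the probe arm, midway between its head (318,405) and the post cap (485,405). The scope is well clear.

Request:
arm_command(targets=[[1,0,0.001,0.012,0],[1,0,0.001,0.024,0],[1,0,0.001,0.036,0],[1,0,0.001,0.043,0],[1,0,0.001,0.043,0],[1,-0.005,0,0.043,0],[1,-0.01,0,0.043,0],[1,-0.015,0,0.043,0],[1,-0.02,0,0.043,0],[1,-0.023,0,0.043,0]])

```text
t: 9.62
eef_pos: [0.6671, -0.1039, 0.1189]
tool_rot: [3.141, -0.0, 0.604]
contact_force: [0.1, -0.3, 0.0]
grip_width: 0.0002
gripper_force: 0.0
```

```bash
python3 -c "
from h import *
s=readout.read_state();print(s['t'],s['eef_pos'],s['contact_force'])
parc(np.linspace(124.2,148,10))
"
```

```text
9.6167 [ 0.66707352 -0.10394499  0.11893505] [ 0.09595116 -0.33991879  0.00456363]
[1, -0.004, -0.0, 0.001, 0.4]
[1, -0.006, -0.001, 0.001, -2.2]
[1, -0.008, -0.002, 0.001, -4.9]
[1, -0.01, -0.002, 0.001, -7.5]
[1, -0.012, -0.003, 0.001, -10.2]
[1, -0.014, -0.003, 0.001, -12.8]
[1, -0.016, -0.003, 0.001, -15.4]
[1, -0.018, -0.004, 0.001, -18.1]
[1, -0.021, -0.004, 0.001, -20.7]
[1, -0.023, -0.004, 0.001, -23.4]
```

Request:
arm_command(targets=[[1,-0.004,0,0,0],[1,-0.006,-0.001,0,-2],[1,-0.008,-0.002,0,-5],[1,-0.01,-0.002,0,-7.5],[1,-0.012,-0.003,0,-10],[1,-0.014,-0.003,0,-13],[1,-0.016,-0.003,0,-15.5],[1,-0.018,-0.004,0,-18],[1,-0.021,-0.004,0,-20.5],[1,-0.023,-0.004,0,-23]])

```text
t: 10.45
eef_pos: [0.6468, -0.1127, 0.1186]
tool_rot: [3.141, -0.001, 1.009]
contact_force: [1.5, 1.2, 0.4]
grip_width: 0.0002
gripper_force: 0.8
```

```bash
python3 -c "
from h import *
s=readout.read_state();print(s['t'],s['eef_pos'],s['contact_force'])
parc(np.linspace(148,163.4,10))
parc([163.4],.014)
"
```

```text
10.45 [ 0.64678354 -0.112723    0.11862236] [1.51939448 1.16029345 0.36959581]
[1, -0.001, 0.0, 0.001, -0.2]
[1, -0.002, -0.0, 0.001, -1.9]
[1, -0.004, -0.001, 0.001, -3.6]
[1, -0.005, -0.001, 0.001, -5.3]
[1, -0.006, -0.001, 0.001, -7.0]
[1, -0.008, -0.002, 0.001, -8.7]
[1, -0.009, -0.002, 0.001, -10.4]
[1, -0.01, -0.002, 0.001, -12.2]
[1, -0.012, -0.003, 0.001, -13.9]
[1, -0.013, -0.003, 0.001, -15.6]
[1, -0.016, -0.002, 0.001, -15.6]
```

Request:
arm_command(targets=[[1,-0.001,0,0,0],[1,-0.002,0,0,-2],[1,-0.004,-0.001,0,-3.5],[1,-0.005,-0.001,0,-5.5],[1,-0.006,-0.001,0,-7],[1,-0.008,-0.002,0,-8.5],[1,-0.009,-0.002,0,-10.5],[1,-0.01,-0.002,0,-12],[1,-0.012,-0.003,0,-14],[1,-0.012,-0.003,0,-15.5]])

```text
t: 11.28
eef_pos: [0.6383, -0.1202, 0.1183]
tool_rot: [3.141, -0.002, 1.28]
contact_force: [1.8, 6.3, 0.3]
grip_width: -0.0001
gripper_force: 2.7
```

Request:
arm_command(targets=[[1,-0.0005,0,0,0],[1,-0.001,0,0,0],[1,-0.0015,0,0,0],[1,-0.002,0,0,0],[1,-0.002,0,0,0],[1,-0.002,0,0,0],[1,-0.002,0,0,0],[1,-0.002,0,0,0],[1,-0.002,0,0,0],[1,-0.002,0,0,0]])

```text
t: 12.12
eef_pos: [0.6383, -0.1203, 0.1183]
tool_rot: [3.141, -0.004, 1.28]
contact_force: [4.0, 10.2, 1.4]
grip_width: 0.0
gripper_force: 5.0
```

```bash
python3 -c "
from h import *
s=readout.read_state();print(s['t'],s['eef_pos'],s['contact_force'])
shot('wrist',0,0,512,384,1.5,'pics/w5.png')
shot('top',260,130,80,80,7.5,'pics/crop5.png')
parc([163.4],.017)
"
```

```text
12.1167 [ 0.63828485 -0.12026736  0.11834945] [ 3.97804254 10.15053118  1.42278578]
[1, -0.002, -0.0, 0.0, -0.1]
```

The reaction rises to 11 N with no motion, so the arm is at its stop. Next I back off and lift away.

Request:
arm_command(targets=[[1,0.004,0,0,0],[1,0.01,0,0,0],[1,0.018,0,0,0],[1,0.025,0,0,0],[1,0.03,0,0,0],[1,0.03,0,-0.03,0],[1,0.03,0,-0.06,0],[1,0.03,0,-0.1,0],[1,0.03,0,-0.14,0],[1,0.03,0,-0.16,0]])

```text
t: 13.05
eef_pos: [0.6466, -0.0953, 0.2832]
tool_rot: [3.136, 0.0, 1.277]
contact_force: [0.8, -1.4, -1.4]
grip_width: 0.0002
gripper_force: 0.0
```

Request:
arm_command(targets=[[1,0.03,0,0,0],[1,0.06,0,0,0],[1,0.09,0,0,0],[1,0.12,0,0,0],[1,0.15,0,0,0],[1,0.18,0,0,0],[1,0.2,0,0,0],[1,0.2,0,0,0],[1,0.2,0,0,0],[1,0.2,0,0,0]])

```text
t: 13.88
eef_pos: [0.7033, 0.0961, 0.2782]
tool_rot: [3.142, 0.001, 1.277]
contact_force: [-0.3, -1.1, -0.2]
grip_width: 0.0001
gripper_force: 0.0
```

```bash
python3 -c "
from h import *
s=readout.read_state();print(s['t'],s['eef_pos'],s['contact_force'])
shot('top',250,130,110,100,6,'pics/crop6.png')
"
```

```text
13.8833 [0.70329214 0.09610023 0.27820186] [-0.30835112 -1.1118074  -0.23577934]
```

View pics/crop6.png

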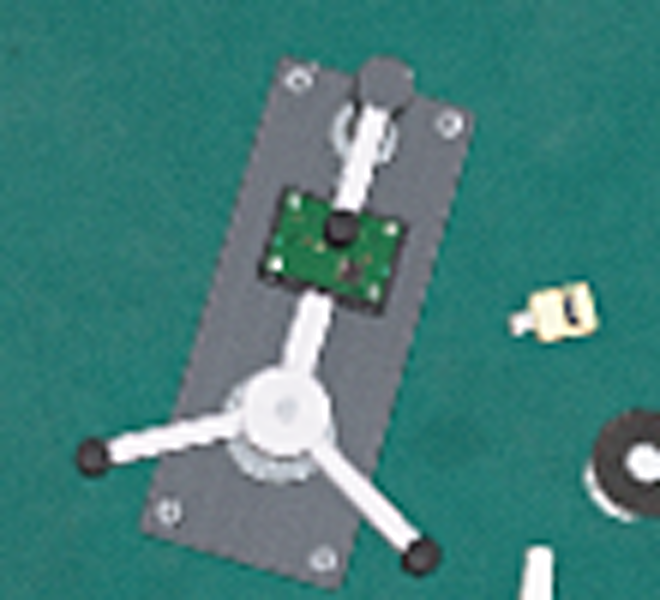

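The picture shows the probe arm over the board with its head at (341,228). The board screws are at (296,201), (391,229), (374,291) and (275,263), and the bystanders are unmoved.

```bash
python3 -c "
from h import *
scr([(296,201),(391,229),(374,291),(275,263)])
c=eyes.get_calibration('top')
print(ray(c,250+341.5/6-.5,130+228.5/6-.5,.112))
for u,v in [(93,457),(420,556)]:
    d=ray(c,250+(u+.5)/6-.5,130+(v+.5)/6-.5,.063)[:2]-HUB;print(np.linalg.norm(d),np.degrees(np.arctan2(d[1],d[0])))
"
```

```text
[ 0.60403531 -0.13010576] 0.0920635603179137 -16.8 -17.01 -16.049999999999997
[ 0.60015326 -0.12811527  0.112     ]
0.10011741477951246 104.1024896017258
0.09993732714183635 -137.1718880463102
```

```bash
python3 -c "
from station import bot
print(bot.close_job())"
```

```text
the job is handed in; nothing more can be done
None
```

The job is handed in at about 14 s. By the last picture, the board is about 0.2° off the station line, the probe arm is at its stop with its head about 4 mm from the board's middle, and the robot is clear. The hand-in call returned no verdict.

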